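# Swap the spice jar behind the bottles

## Task

The cook is done with the white-capped spice jar on the chopping board and wants the red-capped one, which stands at the back of the wooden bottle stand behind two tall bottles. Set both bottles aside, upright on the dark steel tray, then bring the red-capped jar out to stand on the chopping board and put the white-capped jar into the back well it has left. Finally put each bottle back upright in the same well of the stand that it came from, and leave the tomato, the onion and the garlic where they lie.

Things in the scene. Friction and masses are not known exactly. Their poses are not given: they have to be found in the camera images.
- stand: Fixed wooden stand 168 (x) by 218 (y) by 28 mm; origin: centre of its underside, x to its back, y left, z up. Two front bottle wells, 92 mm wide, floor 18 mm up, at x = -25, y = +51 and -51 mm. Behind them at x = +40, y = 0 a round pedestal, 72 mm wide, with the jar well: 62 mm wide, floor 48, lip 58 mm up. Thin brass rail 59 mm high at the back edge (x = 79) and back corners; front open.
- tray: Fixed shallow dark steel tray for setting the bottles aside, 126 (x) by 196 (y) mm; flat floor 3 mm and rim 12 mm above the origin, floor inside 117 by 187 mm. Origin: centre of its underside; y along its long side, z up. It lies in front of the stand, to its left or right, the chopping board on the other side.
- board: Fixed light wooden chopping board with dark ends, 125 (x) by 190 (y) by 18 mm thick. Origin: centre of its underside; y along its long side, z up. The white-capped jar stands on it at the start, with room for a second jar beside it.
- water_bottle: Clear plastic bottle with pink and white label and white cap, upright in either front well of the stand; body 76 mm in diameter up to 270 mm, 315 mm tall; neck and cap 28 mm in diameter from 270 to 315 mm: grasp it there, from above. About 0.2 kg. Origin: centre of its underside, z up its axis.
- glass_bottle: Clear glass bottle with blue label and yellow cap, upright in the other front well; body 77 mm in diameter, 288 mm tall; cap 35 mm in diameter from 238 to 286 mm: grasp it there, from above. About 0.45 kg. Origin: centre of its underside, z up its axis.
- red_jar: Spice jar with a red cap and brown label, upright in the back (pedestal) well of the stand, so close behind the bottles that a gripper has no room while they stand there; 45 mm in diameter, 106 mm tall, cap from 85 mm up. About 0.11 kg. Origin: centre of its underside, z up its axis.
- white_jar: Spice jar with a white cap (dark blue disc on top) and green and white label, upright on the chopping board; 47 mm in diameter, 98 mm tall, cap from 77 mm up. About 0.11 kg. Origin: centre of its underside, z up its axis.
- tomato: Loose red tomato, 75 mm in diameter, 79 mm tall, on the worktop at the right; not to be moved. Origin: centre of its underside.
- onion: Loose brown onion, 78 mm in diameter, 85 mm tall, on the worktop at the right; not to be moved. Origin: centre of its underside.
- garlic: Loose pale garlic bulb, 60 mm in diameter, 58 mm tall, on the worktop at the right; not to be moved. Origin: centre of its underside.
There are look-alikes about, which are no part of the job. What is shaped like the red_jar but purple is not meant.

How it is judged:
By the outcome, as a careful person would: the job done as asked, in the order asked, and still so for the second after the job is handed in, with the robot touching nothing.
It also fails if it takes over 120 s, if anything falls off the work surface, if the arm or the gripper's body presses on something with over 40 N, if the wrist force passes 120 N, or if a joint passes its speed limit or range.

## Robot

A 7-joint arm with a two-finger parallel gripper is mounted at the origin on a cart in front of the work surface, level with it; the furniture and walls round the work are solid. World frame = base frame: x ahead of the robot, y to its left, z up, the work surface at z = 0. Lengths are in m, angles in rad, forces in N, time in s.
With the tool pointing down it reaches from about 0.4 to 0.85 m from the base axis. Payload 10.4 kg.
Tool frame: the origin (TCP) lies at the very end of the fingers, on their centre line; the grasp point (between the pads) lies r.tcp_to_grasp behind it (r.tcp_to_grasp is the distance from the TCP to the grasp point, in m); z points along the fingers, y is the line along which they close (so a half turn about z gives the same grasp; the last joint's range is limited). The gripper opens to 87 mm and grips with 3 to 60 N. Pads are 19 mm wide; open, the fingers measure 117 mm over their backs; the gripper's body (75 mm by 190 mm) begins 51 mm behind the grasp point.
Start: joints at [1.23, 0.332, -0.065, 1.46, 0.022, 1.35, -0.088], TCP at [0.195, -0.594, 0.223] pointing down, gripper open.
Joint ranges: [-2.6, 2.6], [-0.5, 2.12], [-1.47, 1.34], [0.16, 2.42], [-1.27, 4.41], [0.06, 2.06], [-2.6, 2.6]. Speed limits (rad/s): [2.22, 2.22, 2.79, 2.79, 3.14, 3.14, 3.14].

## Interface

Orientations are given as a unit quaternion [x, y, z, w].
In Python, from bench import monitor, cams, ticket, r gives the robot as it stands.
- The arm moves only by the shell command python3 -m crank 'ROWS' [OPENING] [FORCE]. ROWS is a JSON object whose one key "steps" holds a list of rows, each a list of 2 entries, a list of its own where there are three numbers: the shift along the world's x, y, z in units of 25 mm (1.0 is 25 mm), then the turn, a rotation vector about the world's x, y, z in units of 5 degrees (1.0 is 5 degrees). In form: {"steps": [[[x, y, z], [ax, ay, az]], ...]}. A call has 1 to 10 rows; each row shifts and turns the commanded pose from where the row before left it; what a row does not reach is not made up. A row lasts 1/12 s, in which the tool goes at most 41.7 mm and 7.16 degrees, less where a joint would pass 70% of its speed; a pose out of reach is approached as far as the arm can. A call is refused whole if a number of a shift passes 1 or a number of a turn 1, either way. A call with a gripper value outside its range is refused whole. OPENING is the finger opening in mm, from 0 to 87, set as the call begins (- or left out, the last holds). The fingers move at their own pace and stop on an object; FORCE is the grip in N (left out, the last holds). Time passes only in rows, so rows that do not move let the fingers close. It gives the time, the measured TCP pose, the force, the opening and the grip force at its end, in the units of the state.
- monitor.read_state(): the state, without advancing time (a new reading comes with each control period).
- cams.camera(name): name is "side" or "top" or "wrist"; returns a dict with "pixels" (420x560x3 uint8, blue, green, red), "z_map" (420x560 float32, m along the optical axis (not along the pixel's ray), 0 where there is no reading), "vfov" (degrees; the focal length in pixels is half the picture's height over the tangent of half this angle, whatever the lens; pixels are square), "cx", "cy" (the principal point, pixels), "T" (4x4, takes a point from camera to world coordinates). Camera axes: x right, y up, looking along -z (the intrinsics and any distortion apply to the point x, -y, -z); pixel columns grow to the right and rows downward; lengths in m; the calibration is good to about 2 mm. A picture is of the moment at which its call begins.
- ticket.close_job(): hands the job in; it is judged then, once.
The state is a dict: "time": time; "joint_positions": joint angles; "joint_vel": joint speeds; "joint_torque": joint torques, N m; "ee_pos": TCP position; "eef_rot": TCP orientation; "ft_force": force on the tool from outside, world axes, zero at the start; "torque": the same for the moment, N m; "width": finger opening in m; "grip_force": force on a finger pad.
Only numpy, scipy, OpenCV 4.12 (cv2) and the standard library are available. Lean on these libraries where they do the work, as an engineer would, in place of code of your own. Each camera call takes 0.05 s, during which the arm holds its last target. There are 200 camera calls.

## Working session

There is one attempt and no reset: what is moved stays moved. The work goes in short steps, Python scripts to look and compute and a shell command to move; the robot and the scene stay as the last step left them, time stands still between calls to the robot, and variables do not carry over. Pictures are saved under pics/ and viewed, at most 14 in all, crops included, and the job is handed in when it is done.

```bash
mkdir -p pics; ls; cat > h.py <<'E'
import numpy as np, cv2
from bench import monitor, cams, ticket, r
def snap(n,fn=None):
    c=cams.camera(n)
    if fn: cv2.imwrite('pics/'+fn,c['pixels'])
    np.savez('/tmp/%s.npz'%n,**{k:np.array(v) for k,v in c.items()})
    return c
def pts(c):
    z=c['z_map'];H,W=z.shape;f=H/2/np.tan(np.radians(c['vfov'])/2)
    v,u=np.mgrid[:H,:W]
    P=np.stack([(u-c['cx'])/f*z,-(v-c['cy'])/f*z,-z],-1)
    T=np.array(c['T']);return P@T[:3,:3].T+T[:3,3]
E
python3 - <<'E'
from h import *
for n in('side','top','wrist'):
    c=snap(n,n+'0.png');print(n,[k for k in c],c['vfov'],c['cx'],c['cy'],np.round(c['T'],3).tolist(), c.get('dist'))
s=monitor.read_state();print(s,r.tcp_to_grasp)
E
```

```text
pics
side ['pixels', 'z_map', 'vfov', 'cx', 'cy', 'T'] 48.1904835677727 288.4707360137702 213.0085707766244 [[-0.999, 0.034, -0.01, 0.515], [-0.031, -0.689, 0.725, 0.883], [0.018, 0.724, 0.689, 0.96], [0.0, 0.0, 0.0, 1.0]] None
top ['pixels', 'z_map', 'vfov', 'cx', 'cy', 'T'] 42.99308452337482 268.91132862819114 222.16565188135226 [[0.028, 0.997, -0.065, 0.457], [-0.999, 0.029, 0.014, -0.072], [0.016, 0.065, 0.998, 1.456], [0.0, 0.0, 0.0, 1.0]] None
wrist ['pixels', 'z_map', 'vfov', 'cx', 'cy', 'T'] 62.81084542978021 276.8859087866311 210.55389162687285 [[0.312, 0.919, 0.242, 0.261], [-0.95, 0.302, 0.079, -0.571], [-0.001, -0.254, 0.967, 0.385], [0.0, 0.0, 0.0, 1.0]] None
{'time': 0.15, 'joint_positions': array([ 1.23035846,  0.33269249, -0.06469945,  1.46076892,  0.02158487,
        1.34990094, -0.08849303]), 'joint_vel': array([-0.00036553, -0.00139052,  0.00108849, -0.00380161, -0.00082332,
       -0.00210823,  0.0008736 ]), 'joint_torque': array([ 2.23382172e-03, -6.23634553e+01,  2.54517171e-02, -3.90141141e+01,
       -6.13216893e-02,  3.73353297e-02,  1.45807599e-04]), 'ee_pos': array([ 0.19522963, -0.59340627,  0.22194827]), 'eef_rot': array([ 9.87397178e-01,  1.58260937e-01, -1.01509958e-04, -5.27899444e-04]), 'ft_force': array([ 0.03307399, -0.10359866,  0.55759814]), 'torque': array([ 0.04648474, -0.04138004, -0.03528867]), 'grip_force': 0.0, 'width': 0.08725092480657909} 0.0187
```

View pics/top0.png

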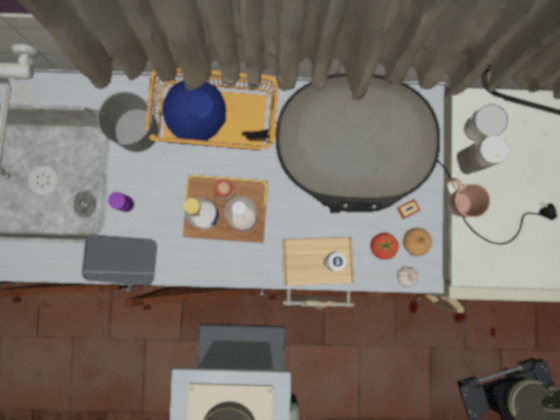

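View pics/side0.png

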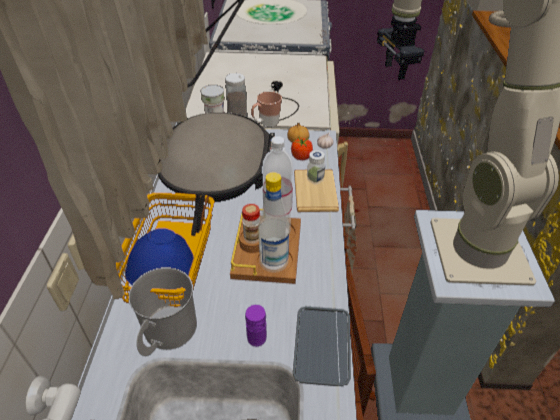

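The top view shows the stand around (226,208), with the yellow-capped glass bottle in its left well (193,206) and the water bottle in its right well (239,210). The red jar is behind them at (225,188), the tray is at left (120,260), and the board is at (318,262) with the white jar at (336,261). The purple look-alike is at (120,202), and the vegetables are at right. The side view agrees.

```bash
cat > m.py <<'E'
from h import *
def load(n):
    d=np.load('/tmp/%s.npz'%n);return {k:d[k] for k in d}
def blob(P,m):
    q=P[m];return len(q),np.round(np.median(q,0),4),np.round((np.percentile(q,2,0)+np.percentile(q,98,0))/2,4),np.round(np.ptp(np.vstack([np.percentile(q,2,0),np.percentile(q,98,0)]),0),3)
E
python3 - <<'E'
from m import *
for n in('top','side'):
    c=load(n);P=pts(c);hsv=cv2.cvtColor(c['pixels'],cv2.COLOR_BGR2HSV);h,s,v=[hsv[...,i] for i in range(3)]
    X,Y,Z=P[...,0],P[...,1],P[...,2]
    reg=(c['z_map']>0)&(X>.3)&(X<.75)&(Y>-.5)&(Y<.5)
    print(n,'table z',np.median(Z[reg&(abs(Z)<.02)]))
    def show(l,m):
        if m.sum()>5: print(l,*blob(P,m))
    show('yellow',reg&(h>20)&(h<32)&(s>170)&(Z>.2))
    show('glass top z>.29',reg&(Z>.292)&(Z<.32)&(s>120))
    show('water cap',reg&(Z>.30)&(s<80))
    show('redcap',reg&((h<8)|(h>172))&(s>130)&(Z>.1)&(Z<.2)&(Y>-.2))
    show('purple',reg&(h>125)&(h<160)&(s>100))
    show('tray',reg&(v<120)&(Z<.03)&(Z>-.01)&(Y>.1)&(X<.52))
    show('stand',reg&(Z>.015)&(Z<.035)&(Y>-.1)&(Y<.2)&(X>.4))
    show('board',reg&(Z>.011)&(Z<.025)&(Y<-.1)&(X<.5))
    show('whitejar top',reg&(Z>.095)&(Z<.13)&(Y<-.15)&(X<.5))
    show('tomato',reg&((h<8)|(h>172))&(s>130)&(Y<-.3)&(Z>.01)&(X<.5))
E
```

```text
top table z 0.0008140077990581585
water cap 236 [ 0.5557 -0.0215  0.3322] [0.556  0.0295 0.3201] [0.03  0.134 0.035]
redcap 94 [0.6185 0.0289 0.1545] [0.6231 0.0254 0.1541] [0.037 0.04  0.012]
purple 304 [0.5875 0.2889 0.1041] [0.5888 0.2959 0.0702] [0.037 0.037 0.083]
tray 3266 [0.4379 0.3115 0.003 ] [0.4368 0.3111 0.0049] [0.121 0.185 0.018]
stand 2405 [0.5709 0.026  0.0273] [0.58   0.0278 0.0249] [0.163 0.211 0.017]
board 2542 [ 0.4402 -0.212   0.0181] [ 0.443  -0.226   0.0181] [0.11  0.185 0.012]
whitejar top 278 [ 0.451  -0.2611  0.1155] [ 0.4507 -0.2619  0.1109] [0.041 0.042 0.021]
tomato 201 [ 0.4782 -0.3926  0.0615] [ 0.4806 -0.3958  0.0598] [0.036 0.061 0.02 ]
side table z 0.0004320366276721055
yellow 180 [0.5609 0.0961 0.2977] [0.5615 0.0913 0.2933] [0.031 0.02  0.027]
glass top z>.29 192 [0.5613 0.0902 0.305 ] [0.5615 0.0849 0.3007] [0.031 0.032 0.015]
water cap 232 [ 0.5574 -0.0107  0.3231] [ 0.5572 -0.0162  0.3181] [0.031 0.026 0.035]
redcap 171 [0.6192 0.0411 0.1519] [0.5878 0.0282 0.165 ] [0.106 0.043 0.055]
purple 732 [0.5882 0.3158 0.0858] [0.5892 0.3014 0.0611] [0.041 0.044 0.095]
tray 4194 [0.4421 0.3176 0.003 ] [0.4402 0.3122 0.0053] [0.123 0.193 0.016]
stand 1683 [0.5741 0.0961 0.0272] [0.5817 0.0377 0.0245] [0.166 0.204 0.017]
board 1341 [ 0.441  -0.1987  0.0177] [ 0.4432 -0.2847  0.0176] [0.11  0.312 0.01 ]
whitejar top 191 [ 0.4513 -0.2516  0.114 ] [ 0.4502 -0.2589  0.1076] [0.044 0.041 0.022]
tomato 120 [ 0.4772 -0.3694  0.0481] [ 0.4811 -0.3823  0.0446] [0.036 0.046 0.042]
```

```bash
cat > caps.py <<'E'
from m import *
def top(P,val,c0,z0,z1,rad=.03):
    X,Y,Z=P[...,0],P[...,1],P[...,2]
    m=val&(Z>z0)&(Z<z1)&(np.hypot(X-c0[0],Y-c0[1])<rad)
    q=P[m][:,:2].astype(np.float32)
    if len(q)<6: return None
    (x,y),R=cv2.minEnclosingCircle(q); return len(q),np.round([x,y,R],4),np.round(np.median(P[m][:,2]),4)
E
python3 - <<'E'
from caps import *
for n in('top','side'):
    c=load(n);P=pts(c);val=c['z_map']>0;X,Y,Z=P[...,0],P[...,1],P[...,2]
    print(n)
    for l,c0,z0,z1 in(('glass',(.561,.082),.298,.315),('water',(.557,-.02),.325,.345),('red',(.62,.028),.148,.162),('white',(.451,-.262),.11,.125),('purple',(.589,.3),.1,.12)):
        print(l,top(P,val,c0,z0,z1,.03))
    def rect(l,m):
        m=cv2.morphologyEx(m.astype(np.uint8),cv2.MORPH_OPEN,np.ones((3,3)))>0
        print(l,cv2.minAreaRect((P[m][:,:2]*1000).astype(np.float32)))
    rect('stand',val&(Z>.012)&(Z<.033)&(Y>-.11)&(Y<.17)&(X>.45)&(X<.69))
    rect('board',val&(Z>.010)&(Z<.025)&(Y<-.11)&(Y>-.34)&(X>.36)&(X<.53))
    v=cv2.cvtColor(c['pixels'],cv2.COLOR_BGR2HSV)[...,2]
    rect('tray',val&(Z>-.005)&(Z<.02)&(v<105)&(Y>.2)&(Y<.43)&(X>.36)&(X<.52))
c=load('top');cv2.imwrite('pics/topc.png',cv2.resize(c['pixels'][160:300,70:440],None,fx=2.1,fy=2.1,interpolation=cv2.INTER_CUBIC))
E
```

```text
top
glass (207, array([0.5618, 0.0819, 0.018 ]), np.float64(0.3058))
water (168, array([ 0.5573, -0.0215,  0.0154]), np.float64(0.3333))
red (247, array([0.6224, 0.0263, 0.0221]), np.float64(0.1542))
white (252, array([ 0.4507, -0.2629,  0.0229]), np.float64(0.116))
purple (232, array([0.5892, 0.2995, 0.0227]), np.float64(0.1061))
stand ((580.274169921875, 28.51988983154297), (217.87075805664062, 164.20188903808594), 87.23050689697266)
board ((449.8810119628906, -225.04771423339844), (124.6994400024414, 190.17279052734375), 4.285703182220459)
tray ((436.15167236328125, 312.1578063964844), (196.8001251220703, 125.14533233642578), 86.85640716552734)
side
glass (164, array([0.5631, 0.0831, 0.0189]), np.float64(0.3056))
water (109, array([ 0.5564, -0.019 ,  0.016 ]), np.float64(0.3326))
red (192, array([0.6222, 0.0281, 0.0229]), np.float64(0.1538))
white (126, array([ 0.4499, -0.2606,  0.025 ]), np.float64(0.1158))
purple (299, array([0.5892, 0.3001, 0.0233]), np.float64(0.106))
stand ((581.7601928710938, 29.354461669921875), (222.80165100097656, 167.21112060546875), 87.26122283935547)
board ((449.2635192871094, -221.1473388671875), (124.74613952636719, 190.5182342529297), 3.7356061935424805)
tray ((436.9920654296875, 311.4157409667969), (196.12326049804688, 126.58183288574219), 87.02906799316406)
```

View pics/topc.png

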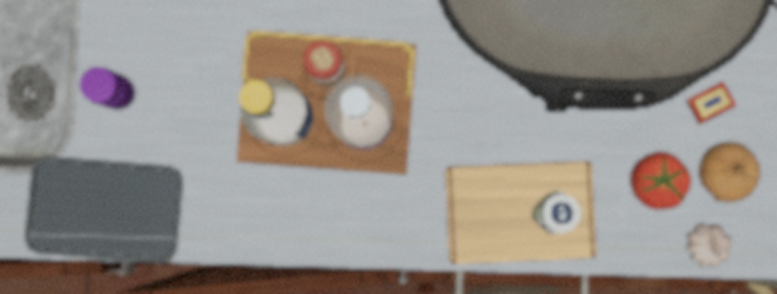

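The crop confirms the layout: the caps are at (256,96) yellow, (355,101) white and (323,60) red, and the board has free space left of the white jar at (560,213). Taking the water bottle first, I'm closing the fingers along x and moving above its cap.

```bash

python3 -m crank '{"steps":[[[0.6,0.96,1],[0,0,0.6]],[[0.6,0.96,1],[0,0,0.6]],[[0.6,0.96,1],[0,0,0.6]],[[0.6,0.96,1],[0,0,0.6]],[[0.6,0.96,1],[0,0,0.6]],[[0.6,0.96,1],[0,0,0.6]],[[0.6,0.96,0],[0,0,0.6]],[[0.6,0.96,0],[0,0,0.6]]]}' 87 20
python3 -m crank '{"steps":[[[0.6,0.96,0],[0,0,0.6]],[[0.6,0.96,0],[0,0,0.6]],[[0.6,0.96,0],[0,0,0.6]],[[0.6,0.96,0],[0,0,0.6]],[[0.6,0.96,0],[0,0,0.6]],[[0.6,0.96,0],[0,0,0.6]],[[0.6,0.96,0],[0,0,0.6]],[[0.6,0.96,0],[0,0,0.6]]]}'
python3 -m crank '{"steps":[[[0.6,0.96,0],[0,0,0.6]],[[0.6,0.96,0],[0,0,0.6]],[[0.6,0.96,0],[0,0,0.6]],[[0.6,0.96,0],[0,0,0.6]],[[0.6,0.96,0],[0,0,0.6]],[[0.6,0.96,0],[0,0,0.6]],[[0.6,0.96,0],[0,0,0.6]],[[0.6,0.96,0],[0,0,0.6]],[[0,0,0],[0,0,0]],[[0,0,0],[0,0,0]]]}'
python3 -c "
from h import *
print(monitor.read_state())"
```

```text
time: 0.82
ee_pos: [0.3163, -0.4008, 0.3741]
eef_rot: [0.932, 0.361, 0.0, 0.001]
ft_force: [0.7, 0.0, -0.7]
width: 0.0871
grip_force: 0.0
time: 1.48
ee_pos: [0.4357, -0.2084, 0.3725]
eef_rot: [0.837, 0.547, -0.0, 0.0]
ft_force: [-0.2, -0.8, 0.4]
width: 0.087
grip_force: 0.0
time: 2.32
ee_pos: [0.5555, -0.0161, 0.372]
eef_rot: [0.705, 0.709, 0.0, -0.001]
ft_force: [0.4, 0.0, -0.1]
width: 0.0872
grip_force: 0.0
{'time': 2.3167, 'joint_positions': array([ 0.5255363 ,  0.20586479, -0.69124869,  1.35033175,  0.12980124,
        1.63199808, -0.14059505]), 'joint_vel': array([ 0.03493174, -0.02345903,  0.0380266 ,  0.01009856,  0.00194378,
        0.00306378,  0.00270559]), 'joint_torque': array([ -2.21625946, -46.90076709,  -6.35299712, -39.75652099,
        -0.22270187,  -0.07550286,  -0.056306  ]), 'ee_pos': array([ 0.55553643, -0.01608638,  0.37197515]), 'eef_rot': array([ 7.04707692e-01,  7.09497430e-01,  2.39577404e-05, -6.82515571e-04]), 'ft_force': array([ 0.35561605,  0.00603728, -0.14755788]), 'torque': array([-0.04879405, -0.06816842, -0.01034587]), 'grip_force': 0.0, 'width': 0.08722434920153653}
```

```bash

python3 -m crank '{"steps":[[[0.06,-0.17,-1],[0,0,0]],[[0,0,-1],[0,0,0]],[[0,0,-1],[0,0,0]],[[0,0,0],[0,0,0]],[[0,0,0],[0,0,0]]]}'
python3 -m crank '{"steps":[[[0,0,0],[0,0,0]],[[0,0,0],[0,0,0]],[[0,0,0],[0,0,0]],[[0,0,0],[0,0,0]],[[0,0,0],[0,0,0]],[[0,0,0],[0,0,0]],[[0,0,0],[0,0,0]],[[0,0,0],[0,0,0]],[[0,0,0],[0,0,0]],[[0,0,0],[0,0,0]]]}' 0 25
python3 -m crank '{"steps":[[[0,0,0.3],[0,0,0]],[[0,0,0.5],[0,0,0]],[[0,0,0.5],[0,0,0]],[[0,0,0.5],[0,0,0]],[[0,0,0],[0,0,0]],[[0,0,0],[0,0,0]]]}'
```

```text
time: 2.73
ee_pos: [0.556, -0.0232, 0.2973]
eef_rot: [0.707, 0.708, -0.001, -0.0]
ft_force: [-0.2, -0.7, 1.3]
width: 0.0872
grip_force: 0.0
time: 3.57
ee_pos: [0.5568, -0.022, 0.2976]
eef_rot: [0.706, 0.708, 0.0, -0.0]
ft_force: [0.5, -0.4, 0.1]
width: 0.0285
grip_force: 0.1
time: 4.07
ee_pos: [0.5572, -0.0218, 0.3435]
eef_rot: [0.706, 0.708, 0.001, 0.001]
ft_force: [0.5, 0.5, -2.2]
width: 0.0275
grip_force: 25.0
```

```bash
python3 - <<'E'
from caps import *
c=snap('side','s1.png');P=pts(c);val=c['z_map']>0
X,Y,Z=P[...,0],P[...,1],P[...,2]
hsv=cv2.cvtColor(c['pixels'],cv2.COLOR_BGR2HSV)
c0=load('top')
for lo in np.arange(.06,.36,.03):
    m=val&(Z>lo)&(Z<lo+.03)&(abs(X-.557)<.06)&(Y>-.09)&(Y<.03); print(round(lo,2),blob(P,m) if m.sum()>5 else None)
E
```

```text
0.06 (8, array([ 0.524 , -0.0129,  0.0835]), array([ 0.525 , -0.0105,  0.0834]), array([0.005, 0.017, 0.012]))
0.09 (26, array([ 0.5257, -0.0031,  0.1083]), array([ 0.5268, -0.0059,  0.106 ]), array([0.008, 0.016, 0.027]))
0.12 (51, array([5.286e-01, 1.000e-04, 1.353e-01]), array([0.5611, 0.0051, 0.135 ]), array([0.08 , 0.049, 0.028]))
0.15 (112, array([0.5363, 0.0075, 0.1597]), array([0.5677, 0.0082, 0.1654]), array([0.097, 0.042, 0.028]))
0.18 (124, array([0.5364, 0.0047, 0.1962]), array([0.556 , 0.0032, 0.1953]), array([0.073, 0.027, 0.028]))
0.21 (156, array([0.5369, 0.0057, 0.2268]), array([0.5565, 0.    , 0.2252]), array([0.076, 0.035, 0.029]))
0.24 (209, array([0.5422, 0.0058, 0.2587]), array([5.563e-01, 1.000e-04, 2.557e-01]), array([0.07 , 0.031, 0.028]))
0.27 (297, array([0.5562, 0.0106, 0.2865]), array([0.5554, 0.0012, 0.2852]), array([0.071, 0.033, 0.029]))
0.3 (424, array([0.5543, 0.0054, 0.3167]), array([ 0.5562, -0.0032,  0.3152]), array([0.068, 0.038, 0.029]))
0.33 (285, array([ 0.5551, -0.007 ,  0.3416]), array([ 0.5556, -0.007 ,  0.3449]), array([0.046, 0.024, 0.028]))
```

View pics/s1.png

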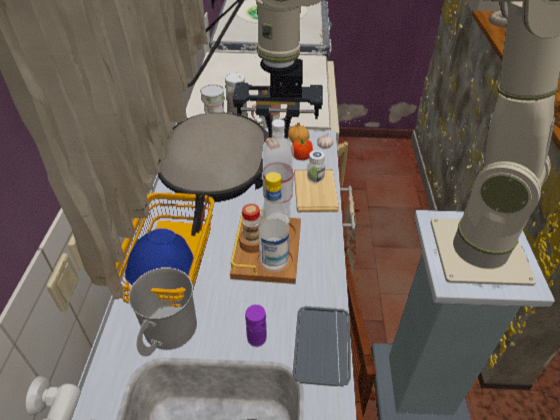

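The water bottle is lifted clear of the stand, upright at about (278,175) and held by its cap. I'll carry it out forward and then left to the far tray slot.

```bash

python3 -m crank '{"steps":[[[-0.3,0,0],[0,0,0]],[[-0.7,0,0],[0,0,0]],[[-0.9,0,0],[0,0,0]],[[-0.9,0,0],[0,0,0]],[[-0.9,0,0],[0,0,0]],[[-0.7,0,0],[0,0,0]],[[-0.3,0.3,0],[0,0,0]],[[0,0.7,0],[0,0,0]],[[0,1,0],[0,0,0]],[[0,1,0],[0,0,0]]]}'
python3 -m crank '{"steps":[[[0,1,0],[0,0,0]],[[0,1,0],[0,0,0]],[[0,1,0],[0,0,0]],[[0,1,0],[0,0,0]],[[0,1,0],[0,0,0]],[[0,1,0],[0,0,0]],[[0,1,0],[0,0,0]],[[0,1,0],[0,0,0]],[[0,1,0],[0,0,0]],[[0,1,0],[0,0,0]]]}'
python3 -m crank '{"steps":[[[0,1,0],[0,0,0]],[[0,0.7,0],[0,0,0]],[[0,0.4,0],[0,0,0]],[[0,0,0],[0,0,0]],[[0,0,-0.5],[0,0,0]],[[0,0,-0.7],[0,0,0]],[[0,0,-0.6],[0,0,0]],[[0,0,-0.2],[0,0,0]],[[0,0,0],[0,0,0]],[[0,0,0],[0,0,0]]]}'
python3 - <<'E'
from caps import *
c=snap('side','s2.png');c=snap('top')
E
```

```text
time: 4.95
ee_pos: [0.4388, 0.0539, 0.3422]
eef_rot: [0.706, 0.708, -0.0, 0.0]
ft_force: [0.1, 1.1, -1.8]
width: 0.0275
grip_force: 25.0
time: 5.78
ee_pos: [0.4388, 0.3044, 0.3421]
eef_rot: [0.706, 0.708, -0.0, -0.0]
ft_force: [0.2, 0.1, -1.6]
width: 0.0272
grip_force: 25.0
time: 6.62
ee_pos: [0.4395, 0.3548, 0.2927]
eef_rot: [0.706, 0.708, -0.0, 0.0]
ft_force: [0.2, 0.5, -1.7]
width: 0.0273
grip_force: 25.0
```

View pics/s2.png

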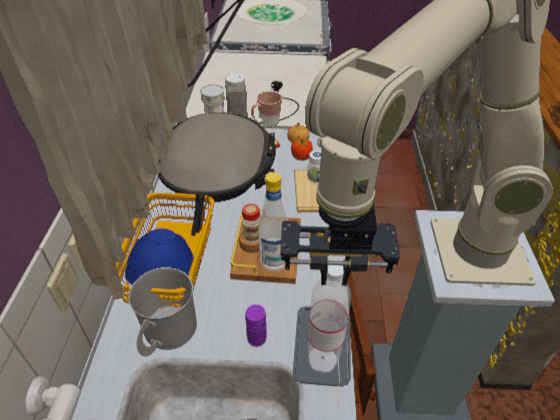

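The bottle hangs upright over the far half of the tray, around (325,330). I'll lower it until it touches.

```bash

python3 -m crank '{"steps":[[[0,0.06,-0.1],[0,0,0]],[[0,0,-0.1],[0,0,0]],[[0,0,-0.1],[0,0,0]],[[0,0,0],[0,0,0]]]}'
python3 -m crank '{"steps":[[[0,0,-0.06],[0,0,0]],[[0,0,0],[0,0,0]],[[0,0,0],[0,0,0]]]}'
python3 -m crank '{"steps":[[[0,0,-0.06],[0,0,0]],[[0,0,0],[0,0,0]],[[0,0,0],[0,0,0]]]}'
```

```text
time: 7.05
ee_pos: [0.4392, 0.357, 0.2845]
eef_rot: [0.706, 0.708, -0.0, -0.0]
ft_force: [0.2, -0.5, -2.3]
width: 0.0272
grip_force: 25.0
time: 7.3
ee_pos: [0.4393, 0.357, 0.2835]
eef_rot: [0.706, 0.708, 0.0, -0.0]
ft_force: [0.1, -0.4, -1.9]
width: 0.0273
grip_force: 25.0
time: 7.55
ee_pos: [0.4395, 0.3572, 0.2825]
eef_rot: [0.706, 0.708, 0.0, 0.0]
ft_force: [1.0, 0.3, 1.9]
width: 0.0275
grip_force: 25.0
```

```bash

python3 -m crank '{"steps":[[[0,0,0],[0,0,0]],[[0,0,0],[0,0,0]],[[0,0,0],[0,0,0]],[[0,0,0],[0,0,0]],[[0,0,0],[0,0,0]],[[0,0,0],[0,0,0]],[[0,0,0.5],[0,0,0]],[[0,0,1],[0,0,0]],[[0,0,1],[0,0,0]],[[0,0,0],[0,0,0]]]}' 87
python3 -m crank '{"steps":[[[0.49,-1,0],[0,0,0]],[[0.49,-1,0],[0,0,0]],[[0.49,-1,0],[0,0,0]],[[0.49,-1,0],[0,0,0]],[[0.49,-1,0],[0,0,0]],[[0.49,-1,0],[0,0,0]],[[0.49,-1,0],[0,0,0]],[[0.49,-1,0],[0,0,0]],[[0.49,-1,0],[0,0,0]],[[0.49,-1,0],[0,0,0]]]}'
python3 -m crank '{"steps":[[[0,-1,0],[0,0,0]],[[0,0,0],[0,0,0]],[[0,0,0],[0,0,0]]]}'
python3 - <<'E'
from caps import *
c=snap('side','s3.png');P=pts(c);val=c['z_map']>0
print(top(P,val,(.4395,.357),.308,.33), top(P,val,(.562,.0825),.296,.315))
E
```

```text
time: 8.38
ee_pos: [0.4399, 0.3584, 0.35]
eef_rot: [0.706, 0.708, 0.003, 0.0]
ft_force: [-1.0, 0.7, 0.5]
width: 0.0836
grip_force: 0.0
time: 9.22
ee_pos: [0.5623, 0.1057, 0.3454]
eef_rot: [0.706, 0.708, 0.0, 0.0]
ft_force: [1.0, -0.0, -0.1]
width: 0.0873
grip_force: 0.0
time: 9.47
ee_pos: [0.5621, 0.0806, 0.345]
eef_rot: [0.707, 0.707, 0.0, 0.0]
ft_force: [-0.5, 1.2, 0.3]
width: 0.0869
grip_force: 0.0
(239, array([0.44  , 0.3586, 0.016 ]), np.float64(0.3177)) (171, array([0.5618, 0.0819, 0.0193]), np.float64(0.3052))
```

View pics/s3.png

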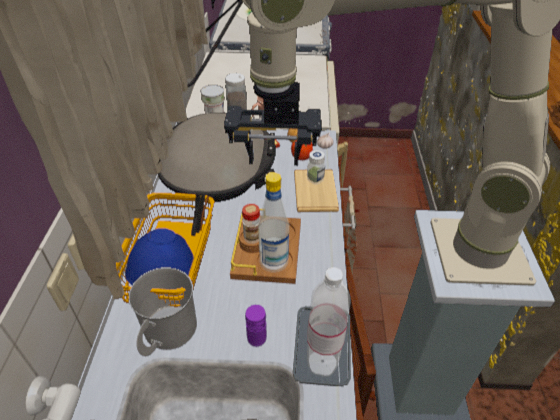

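The water bottle stands upright in the far half of the tray (328,325), and the gripper is over the yellow cap (273,180). Next is the glass bottle.

```bash

python3 -m crank '{"steps":[[[0,0.04,-1],[0,0,0]],[[0,0,-1],[0,0,0]],[[0,0,-1],[0,0,0]],[[0,0,-0.3],[0,0,0]],[[0,0,0],[0,0,0]]]}'
python3 -m crank '{"steps":[[[0,0,0],[0,0,0]],[[0,0,0],[0,0,0]],[[0,0,0],[0,0,0]],[[0,0,0],[0,0,0]],[[0,0,0],[0,0,0]],[[0,0,0],[0,0,0]],[[0,0,0],[0,0,0]],[[0,0,0],[0,0,0]],[[0,0,0],[0,0,0]],[[0,0,0],[0,0,0]]]}' 0 35
python3 -m crank '{"steps":[[[0,0,0],[0,0,0]],[[0,0,0],[0,0,0]],[[0,0,0.3],[0,0,0]],[[0,0,0.5],[0,0,0]],[[0,0,0.5],[0,0,0]],[[0,0,0.5],[0,0,0]],[[0,0,0],[0,0,0]],[[0,0,0],[0,0,0]]]}'
```

```text
time: 9.93
ee_pos: [0.5607, 0.0839, 0.2608]
eef_rot: [0.705, 0.709, -0.001, -0.001]
ft_force: [0.1, -0.2, 1.0]
width: 0.087
grip_force: 0.0
time: 10.77
ee_pos: [0.5621, 0.083, 0.2621]
eef_rot: [0.706, 0.708, 0.0, 0.0]
ft_force: [1.8, -0.3, -0.6]
width: 0.0341
grip_force: 35.0
time: 11.43
ee_pos: [0.5622, 0.0833, 0.3081]
eef_rot: [0.706, 0.708, 0.001, 0.001]
ft_force: [-0.0, -0.5, -6.7]
width: 0.034
grip_force: 35.0
```

```bash

python3 -m crank '{"steps":[[[-0.3,0,0],[0,0,0]],[[-0.7,0,0],[0,0,0]],[[-0.9,0,0],[0,0,0]],[[-0.9,0,0],[0,0,0]],[[-0.9,0,0],[0,0,0]],[[-0.8,0.3,0],[0,0,0]],[[-0.6,0.7,0],[0,0,0]],[[0,0.9,0],[0,0,0]],[[0,0.9,0],[0,0,0]],[[0,0.9,0],[0,0,0]]]}'
python3 -m crank '{"steps":[[[0,0.9,0],[0,0,0]],[[0,0.9,0],[0,0,0]],[[0,0.9,0],[0,0,0]],[[0,0.6,0],[0,0,0]],[[0,0.3,0],[0,0,0]],[[0,0,-0.4],[0,0,0]],[[0,0,-0.7],[0,0,0]],[[0,0,-0.7],[0,0,0]],[[0,0,-0.35],[0,0,0]],[[0,0,0],[0,0,0]]]}'
python3 -m crank '{"steps":[[[0,0,-0.1],[0,0,0]],[[0,0,0],[0,0,0]],[[0,0,0],[0,0,0]]]}'
```

```text
time: 12.27
ee_pos: [0.4332, 0.1761, 0.3066]
eef_rot: [0.706, 0.708, -0.001, 0.001]
ft_force: [1.5, -0.3, -7.0]
width: 0.0336
grip_force: 35.0
time: 13.1
ee_pos: [0.4336, 0.2634, 0.2509]
eef_rot: [0.706, 0.708, -0.002, -0.0]
ft_force: [-0.8, -0.0, -6.5]
width: 0.0344
grip_force: 35.0
time: 13.35
ee_pos: [0.4347, 0.2655, 0.2515]
eef_rot: [0.706, 0.708, 0.001, 0.0]
ft_force: [0.7, 0.3, -6.0]
width: 0.0343
grip_force: 35.0
```

```bash

python3 -m crank '{"steps":[[[0,0,-0.08],[0,0,0]],[[0,0,0],[0,0,0]],[[0,0,0],[0,0,0]]]}'
python3 -m crank '{"steps":[[[0,0,-0.06],[0,0,0]],[[0,0,0],[0,0,0]],[[0,0,0],[0,0,0]]]}'
python3 -m crank '{"steps":[[[0,0,-0.06],[0,0,0]],[[0,0,0],[0,0,0]],[[0,0,0],[0,0,0]]]}'
```

```text
time: 13.6
ee_pos: [0.4344, 0.2656, 0.249]
eef_rot: [0.706, 0.708, 0.0, 0.0]
ft_force: [0.1, -0.2, -6.2]
width: 0.0339
grip_force: 35.0
time: 13.85
ee_pos: [0.4343, 0.2655, 0.2473]
eef_rot: [0.706, 0.708, -0.0, -0.0]
ft_force: [-0.8, 0.1, -5.9]
width: 0.034
grip_force: 35.0
time: 14.1
ee_pos: [0.4347, 0.2659, 0.247]
eef_rot: [0.706, 0.708, 0.001, 0.0]
ft_force: [-1.6, -1.5, 6.3]
width: 0.0342
grip_force: 35.0
```

```bash

python3 -m crank '{"steps":[[[0,0,0],[0,0,0]],[[0,0,0],[0,0,0]],[[0,0,0],[0,0,0]],[[0,0,0],[0,0,0]],[[0,0,0],[0,0,0]],[[0,0,0],[0,0,0]],[[0,0,0.5],[0,0,0]],[[0,0,1],[0,0,0]],[[0,0,1.2],[0,0,0]],[[0,0,0],[0,0,0]]]}' 87 ||true
python3 - <<'E'
from caps import *
c=snap('side','s4.png');P=pts(c);val=c['z_map']>0
print(top(P,val,(.4395,.357),.308,.33), top(P,val,(.434,.266),.282,.3))
c=load('top')
for n in('top','side'):
    c=load(n);P=pts(c);val=c['z_map']>0;X,Y,Z=P[...,0],P[...,1],P[...,2]
    for x in np.arange(.64,.82,.02):
        m=val&(X>x)&(X<x+.02)&(abs(Y-.027)<.055)
        print(n,round(x,2),np.round(Z[m].max(),3) if m.any() else None)
    print(top(P,val,(.622,.027),.148,.162))
print(monitor.read_state()['ee_pos'])
E
```

```text
(238, array([0.4401, 0.3587, 0.0158]), np.float64(0.3175)) (227, array([0.4338, 0.2756, 0.0274]), np.float64(0.2902))
top 0.64 0.16
top 0.66 0.064
top 0.68 0.007
top 0.7 0.008
top 0.72 0.091
top 0.74 0.093
top 0.76 0.074
top 0.78 0.101
top 0.8 0.121
(251, array([0.6224, 0.0262, 0.0221]), np.float64(0.1543))
side 0.64 0.156
side 0.66 0.062
side 0.68 0.005
side 0.7 0.005
side 0.72 0.088
side 0.74 0.09
side 0.76 0.062
side 0.78 0.098
side 0.8 0.114
(189, array([0.6247, 0.0285, 0.0244]), np.float64(0.1538))
[0.4347123  0.26590951 0.24698911]out of range
```

```bash

python3 -m crank '{"steps":[[[0,0,0],[0,0,0]],[[0,0,0],[0,0,0]],[[0,0,0],[0,0,0]],[[0,0,0],[0,0,0]],[[0,0,0],[0,0,0]],[[0,0,0],[0,0,0]],[[0,0,0.5],[0,0,0]],[[0,0,1],[0,0,0]],[[0,0,1],[0,0,0]],[[0,0,0.2],[0,0,0]]]}' 87 &&
python3 -m crank '{"steps":[[[0.75,-0.95,0],[0,0,0]],[[0.75,-0.95,0],[0,0,0]],[[0.75,-0.95,0],[0,0,0]],[[0.75,-0.95,0],[0,0,0]],[[0.75,-0.95,0],[0,0,0]],[[0.75,-0.95,0],[0,0,0]],[[0.75,-0.95,0],[0,0,0]],[[0.75,-0.95,0],[0,0,0]],[[0.75,-0.95,0],[0,0,0]],[[0.75,-0.95,0],[0,0,0]]]}' &&
python3 -m crank '{"steps":[[[0,0,-1],[0,0,0]],[[0,0,-1],[0,0,0]],[[0,0,-1],[0,0,0]],[[0,0,-1],[0,0,0]],[[0,0,0],[0,0,0]],[[0,0,0],[0,0,0]]]}'
python3 - <<'E'
from caps import *
c=snap('side','s4.png');P=pts(c);val=c['z_map']>0
print(top(P,val,(.4395,.357),.308,.33), top(P,val,(.434,.266),.282,.3),top(P,val,(.622,.027),.148,.162))
E
```

```text
time: 14.98
ee_pos: [0.4351, 0.2667, 0.3177]
eef_rot: [0.706, 0.709, 0.002, 0.001]
ft_force: [0.0, 0.1, 1.1]
width: 0.0856
grip_force: 0.0
time: 15.82
ee_pos: [0.6226, 0.0265, 0.3138]
eef_rot: [0.706, 0.708, 0.0, 0.0]
ft_force: [0.2, -0.3, 1.2]
width: 0.087
grip_force: 0.0
time: 16.32
ee_pos: [0.6215, 0.0277, 0.2133]
eef_rot: [0.706, 0.708, -0.001, -0.001]
ft_force: [0.3, 0.0, 0.5]
width: 0.0868
grip_force: 0.0
(240, array([0.4395, 0.3582, 0.0166]), np.float64(0.3176)) (227, array([0.4333, 0.266 , 0.0186]), np.float64(0.2904)) (189, array([0.6209, 0.0262, 0.0244]), np.float64(0.1542))
```

View pics/s4.png

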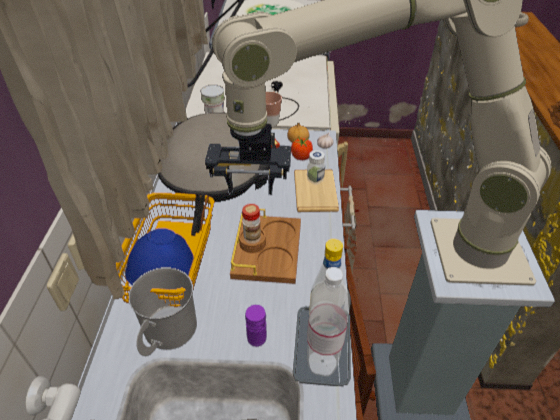

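Both bottles stand upright on the tray, at (333,250) and (328,325), and the gripper is above the red jar (251,212).

```bash

python3 -m crank '{"steps":[[[0,0,-1],[0,0,0]],[[0,0,-1],[0,0,0]],[[0,0,-1],[0,0,0]],[[0,0,-0.6],[0,0,0]],[[0,0,0],[0,0,0]],[[0,0,0],[0,0,0]]]}' &&
python3 -m crank '{"steps":[[[0,0,0],[0,0,0]],[[0,0,0],[0,0,0]],[[0,0,0],[0,0,0]],[[0,0,0],[0,0,0]],[[0,0,0],[0,0,0]],[[0,0,0],[0,0,0]],[[0,0,0],[0,0,0]],[[0,0,0],[0,0,0]],[[0,0,0],[0,0,0]],[[0,0,0],[0,0,0]]]}' 0 20 &&
python3 -m crank '{"steps":[[[0,0,0.3],[0,0,0]],[[0,0,0.7],[0,0,0]],[[0,0,0.7],[0,0,0]],[[0,0,0.3],[0,0,0]],[[0,0,0],[0,0,0]],[[0,0,0],[0,0,0]]]}'
```

```text
time: 16.87
ee_pos: [0.6224, 0.0282, 0.1246]
eef_rot: [0.706, 0.708, 0.0, 0.0]
ft_force: [0.0, 0.2, 0.5]
width: 0.087
grip_force: 0.0
time: 17.7
ee_pos: [0.6219, 0.0281, 0.1234]
eef_rot: [0.706, 0.708, 0.0, 0.0]
ft_force: [0.1, -0.1, 0.6]
width: 0.0437
grip_force: 20.0
time: 18.2
ee_pos: [0.6218, 0.0279, 0.1732]
eef_rot: [0.706, 0.708, 0.0, 0.0]
ft_force: [0.3, -0.0, -0.5]
width: 0.0438
grip_force: 20.0
```

```bash

python3 -m crank '{"steps":[[[-0.3,-0.4,0],[0,0,0]],[[-0.7,-0.8,0],[0,0,0]],[[-0.85,-1,0],[0,0,0]],[[-0.85,-1,0],[0,0,0]],[[-0.85,-1,0],[0,0,0]],[[-0.85,-1,0],[0,0,0]],[[-0.85,-1,0],[0,0,0]],[[-0.85,-1,0],[0,0,0]],[[-0.6,-0.7,0],[0,0,0]],[[-0.3,-0.4,0],[0,0,0]]]}' &&
python3 -m crank '{"steps":[[[0,0,-0.5],[0,0,0]],[[0,0,-1],[0,0,0]],[[0,0,-1],[0,0,0]],[[0,0,-0.4],[0,0,0]],[[0,0,0],[0,0,0]],[[0,0,0],[0,0,0]]]}' &&
python3 -m crank '{"steps":[[[0,0,-0.1],[0,0,0]],[[0,0,0],[0,0,0]],[[0,0,-0.1],[0,0,0]],[[0,0,0],[0,0,0]],[[0,0,0],[0,0,0]]]}'
python3 - <<'E'
from caps import *
c=snap('side','s5.png')
E
```

```text
time: 19.03
ee_pos: [0.4439, -0.1823, 0.1721]
eef_rot: [0.707, 0.707, -0.001, -0.001]
ft_force: [-0.3, 0.5, -1.4]
width: 0.0435
grip_force: 20.0
time: 19.53
ee_pos: [0.447, -0.1784, 0.1006]
eef_rot: [0.705, 0.709, 0.0, -0.001]
ft_force: [0.7, 0.2, -0.4]
width: 0.0441
grip_force: 20.0
time: 19.95
ee_pos: [0.4469, -0.1796, 0.096]
eef_rot: [0.706, 0.708, -0.0, 0.0]
ft_force: [0.2, -0.1, -0.8]
width: 0.0436
grip_force: 20.0
```

View pics/s5.png

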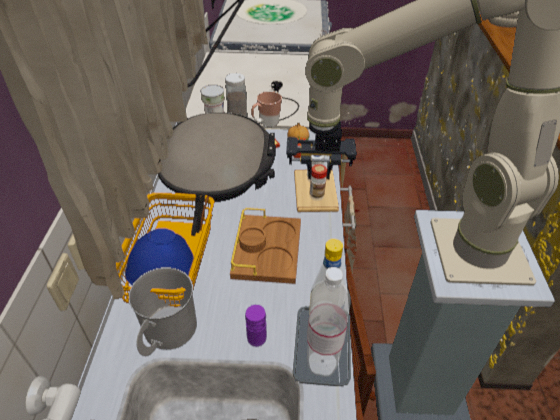

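The red jar is over the board's free end (318,185), and the back well (252,240) is empty. Lowering until it touches.

```bash

python3 -m crank '{"steps":[[[0,0,-0.06],[0,0,0]],[[0,0,0],[0,0,0]],[[0,0,0],[0,0,0]]]}' &&
python3 -m crank '{"steps":[[[0,0,-0.04],[0,0,0]],[[0,0,0],[0,0,0]],[[0,0,0],[0,0,0]]]}' &&
python3 -m crank '{"steps":[[[0,0,-0.04],[0,0,0]],[[0,0,0],[0,0,0]],[[0,0,0],[0,0,0]]]}'
```

```text
time: 20.25
ee_pos: [0.4468, -0.1795, 0.0943]
eef_rot: [0.706, 0.708, 0.0, -0.0]
ft_force: [0.2, -0.6, -0.2]
width: 0.0437
grip_force: 20.0
time: 20.5
ee_pos: [0.4468, -0.1795, 0.0933]
eef_rot: [0.706, 0.708, 0.0, 0.0]
ft_force: [0.2, 0.5, 0.5]
width: 0.0439
grip_force: 20.0
time: 20.75
ee_pos: [0.4473, -0.1797, 0.093]
eef_rot: [0.706, 0.708, 0.0, 0.001]
ft_force: [-0.8, 0.6, 6.4]
width: 0.0441
grip_force: 19.9
```

```bash

python3 -m crank '{"steps":[[[0,0,0],[0,0,0]],[[0,0,0],[0,0,0]],[[0,0,0],[0,0,0]],[[0,0,0],[0,0,0]],[[0,0,0],[0,0,0]],[[0,0,0],[0,0,0]],[[0,0,0.5],[0,0,0]],[[0,0,1],[0,0,0]],[[0,0,1],[0,0,0]],[[0,0,0.5],[0,0,0]]]}' 87 &&
python3 -m crank '{"steps":[[[0.14,-0.8,0],[0,0,0]],[[0,-1,0],[0,0,0]],[[0,-1,0],[0,0,0]],[[0,-0.5,0],[0,0,0]],[[0,0,0],[0,0,0]],[[0,0,-1],[0,0,0]],[[0,0,0],[0,0,0]],[[0,0,0],[0,0,0]]]}'
python3 - <<'E'
from caps import *
c=snap('side','s6.png');P=pts(c);val=c['z_map']>0
c=snap('top','t6.png');Q=pts(c);va=c['z_map']>0
for P,val in((P,val),(Q,va)):
  print(top(P,val,(.447,-.18),.12,.13),top(P,val,(.4504,-.262),.11,.122))
E
```

```text
time: 21.58
ee_pos: [0.448, -0.1794, 0.1706]
eef_rot: [0.706, 0.709, 0.0, 0.001]
ft_force: [0.6, 0.1, -0.9]
width: 0.0868
grip_force: 0.0
time: 22.25
ee_pos: [0.4498, -0.2604, 0.1419]
eef_rot: [0.705, 0.709, 0.0, -0.001]
ft_force: [0.5, -0.3, 0.9]
width: 0.0871
grip_force: 0.0
(124, array([ 0.4474, -0.1781,  0.0241]), np.float64(0.1242)) (124, array([ 0.4489, -0.2617,  0.0254]), np.float64(0.1156))
(225, array([ 0.4473, -0.1807,  0.022 ]), np.float64(0.1246)) (8, array([ 0.4559, -0.2465,  0.0135]), np.float64(0.1134))
```

View pics/s6.png

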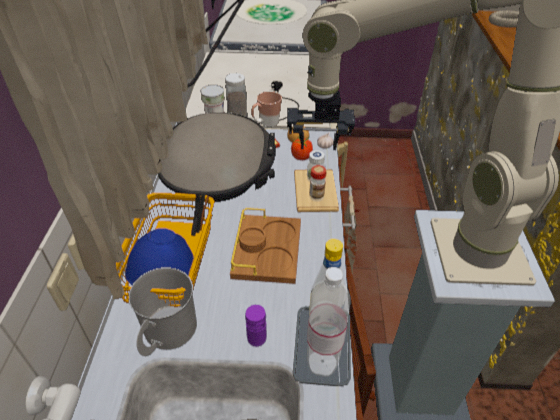

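The red jar stands on the board (318,185), and the gripper is above the white jar behind it (317,158). Both bottles are fine.

```bash

python3 -m crank '{"steps":[[[0,-0.05,-1],[0,0,0]],[[0,0,-1],[0,0,0]],[[0,0,-0.2],[0,0,0]],[[0,0,0],[0,0,0]]]}' &&
python3 -m crank '{"steps":[[[0,0,0],[0,0,0]],[[0,0,0],[0,0,0]],[[0,0,0],[0,0,0]],[[0,0,0],[0,0,0]],[[0,0,0],[0,0,0]],[[0,0,0],[0,0,0]],[[0,0,0],[0,0,0]],[[0,0,0],[0,0,0]],[[0,0,0],[0,0,0]],[[0,0,0],[0,0,0]]]}' 0 20 &&
python3 -m crank '{"steps":[[[0,0,0.4],[0,0,0]],[[0,0,0.8],[0,0,0]],[[0,0,1],[0,0,0]],[[0,0,1],[0,0,0]],[[0,0,1],[0,0,0]],[[0,0,0.8],[0,0,0]],[[0,0,0.2],[0,0,0]],[[0,0,0],[0,0,0]],[[0,0,0],[0,0,0]]]}'
```

```text
time: 22.68
ee_pos: [0.4498, -0.2625, 0.0869]
eef_rot: [0.706, 0.709, -0.0, -0.001]
ft_force: [0.4, 0.7, 0.0]
width: 0.0869
grip_force: 0.0
time: 23.52
ee_pos: [0.4504, -0.2632, 0.0874]
eef_rot: [0.706, 0.708, 0.0, 0.0]
ft_force: [0.8, -0.5, 1.3]
width: 0.0494
grip_force: 19.1
time: 24.27
ee_pos: [0.4499, -0.2632, 0.2167]
eef_rot: [0.706, 0.708, -0.0, -0.0]
ft_force: [0.2, -0.3, -1.4]
width: 0.0492
grip_force: 18.7
```

```bash

python3 -m crank '{"steps":[[[0.2,0.4,0],[0,0,0]],[[0.4,0.7,0],[0,0,0]],[[0.55,0.9,0],[0,0,0]],[[0.55,0.9,0],[0,0,0]],[[0.55,0.9,0],[0,0,0]],[[0.55,0.9,0],[0,0,0]],[[0.55,0.9,0],[0,0,0]],[[0.55,0.9,0],[0,0,0]],[[0.55,0.9,0],[0,0,0]],[[0.55,0.9,0],[0,0,0]]]}' &&
python3 -m crank '{"steps":[[[0.55,0.9,0],[0,0,0]],[[0.55,0.9,0],[0,0,0]],[[0.55,0.9,0],[0,0,0]],[[0.2,0.4,0],[0,0,0]],[[0.05,0.2,0],[0,0,0]],[[0,0,-0.5],[0,0,0]],[[0,0,-1],[0,0,0]],[[0,0,-0.7],[0,0,0]],[[0,0,0],[0,0,0]],[[0,0,0],[0,0,0]]]}'
python3 - <<'E'
from caps import *
c=snap('side','s7.png');P=pts(c);val=c['z_map']>0;X,Y,Z=P[...,0],P[...,1],P[...,2]
print(monitor.read_state()['ee_pos'])
# pedestal rim
m=val&(Z>.044)&(Z<.062)&(np.hypot(X-.621,Y-.027)<.045);print(blob(P,m))
cv2.imwrite('pics/s7c.png',cv2.resize(c['pixels'][120:300,190:350],None,fx=3,fy=3,interpolation=cv2.INTER_CUBIC))
E
```

```text
time: 25.1
ee_pos: [0.5753, -0.0535, 0.2159]
eef_rot: [0.706, 0.709, -0.0, -0.001]
ft_force: [-0.0, -0.7, -1.5]
width: 0.0495
grip_force: 18.7
time: 25.93
ee_pos: [0.6218, 0.0255, 0.161]
eef_rot: [0.706, 0.708, -0.001, -0.001]
ft_force: [-0.5, 0.7, 0.1]
width: 0.0488
grip_force: 18.7
[0.62256074 0.02599277 0.16237031]
(443, array([0.624 , 0.0302, 0.0492]), array([0.625 , 0.0321, 0.0527]), array([0.072, 0.059, 0.016]))
```

View pics/s7c.png

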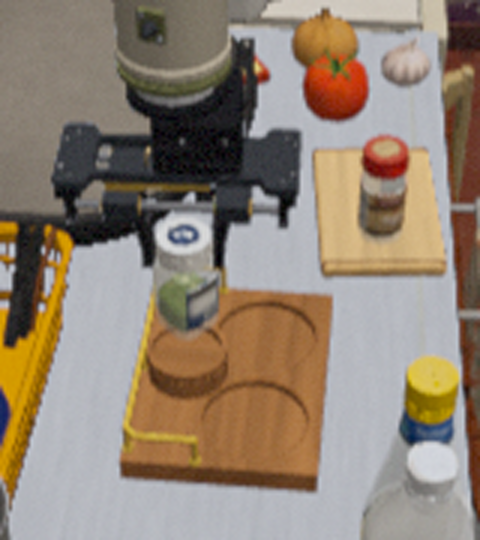

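The white jar hangs over the empty pedestal well (187,360 in the crop), and the red jar is on the board. Lowering.

```bash

python3 -m crank '{"steps":[[[0,0.05,-0.5],[0,0,0]],[[0,0,-0.5],[0,0,0]],[[0,0,-0.4],[0,0,0]],[[0,0,-0.2],[0,0,0]],[[0,0,0],[0,0,0]],[[0,0,0],[0,0,0]]]}' &&
python3 -m crank '{"steps":[[[0,0,-0.08],[0,0,0]],[[0,0,0],[0,0,0]],[[0,0,0],[0,0,0]]]}' &&
python3 -m crank '{"steps":[[[0,0,-0.06],[0,0,0]],[[0,0,0],[0,0,0]],[[0,0,0],[0,0,0]]]}' &&
python3 -m crank '{"steps":[[[0,0,-0.06],[0,0,0]],[[0,0,0],[0,0,0]],[[0,0,0],[0,0,0]]]}'
```

```text
time: 26.48
ee_pos: [0.6227, 0.0281, 0.122]
eef_rot: [0.706, 0.708, -0.0, -0.0]
ft_force: [0.7, 0.1, -0.4]
width: 0.0494
grip_force: 18.7
time: 26.73
ee_pos: [0.623, 0.0281, 0.1206]
eef_rot: [0.706, 0.708, 0.0, 0.0]
ft_force: [-0.1, -0.1, -1.3]
width: 0.0493
grip_force: 18.7
time: 26.98
ee_pos: [0.6228, 0.028, 0.1188]
eef_rot: [0.706, 0.708, 0.0, 0.0]
ft_force: [-0.3, -0.1, -0.9]
width: 0.0494
grip_force: 18.7
time: 27.23
ee_pos: [0.623, 0.0281, 0.1175]
eef_rot: [0.706, 0.708, 0.0, 0.0]
ft_force: [-0.0, 0.0, -0.4]
width: 0.0496
grip_force: 19.0
```

```bash

python3 -m crank '{"steps":[[[0,0,-0.04],[0,0,0]],[[0,0,0],[0,0,0]],[[0,0,0],[0,0,0]]]}' &&
python3 -m crank '{"steps":[[[0,0,-0.04],[0,0,0]],[[0,0,0],[0,0,0]],[[0,0,0],[0,0,0]]]}'
```

```text
time: 27.48
ee_pos: [0.6233, 0.0282, 0.1173]
eef_rot: [0.706, 0.708, 0.0, 0.0]
ft_force: [-0.6, -0.4, 6.7]
width: 0.0496
grip_force: 20.1
time: 27.73
ee_pos: [0.6233, 0.0281, 0.1172]
eef_rot: [0.706, 0.708, 0.0, 0.001]
ft_force: [-4.7, -1.7, 14.6]
width: 0.0493
grip_force: 21.3
```

```bash

python3 -m crank '{"steps":[[[0,0,0.06],[0,0,0]],[[0,0,0],[0,0,0]],[[0,0,0],[0,0,0]],[[0,0,0],[0,0,0]],[[0,0,0],[0,0,0]],[[0,0,0],[0,0,0]],[[0,0,0.5],[0,0,0]],[[0,0,1],[0,0,0]],[[0,0,1],[0,0,0]],[[0,0,1],[0,0,0]]]}' 87 &&
python3 -m crank '{"steps":[[[0,0,1],[0,0,0]],[[0,0,1],[0,0,0]],[[0,0,1],[0,0,0]],[[0,0,1],[0,0,0]],[[0,0,0.5],[0,0,0]],[[0,0,0],[0,0,0]]]}' &&
python3 -m crank '{"steps":[[[-0.76,0.95,0],[0,0,0]],[[-0.76,0.95,0],[0,0,0]],[[-0.76,0.95,0],[0,0,0]],[[-0.76,0.95,0],[0,0,0]],[[-0.76,0.95,0],[0,0,0]],[[-0.76,0.95,0],[0,0,0]],[[-0.76,0.95,0],[0,0,0]],[[-0.76,0.95,0],[0,0,0]],[[-0.76,0.95,0],[0,0,0]],[[-0.76,0.95,0],[0,0,0]]]}' &&
python3 -m crank '{"steps":[[[0,0,0],[0,0,0]],[[0,0,0],[0,0,0]]]}'
python3 - <<'E'
from caps import *
for n in('side','top'):
  c=snap(n,n+'8.png');P=pts(c);val=c['z_map']>0
  print(top(P,val,(.4395,.357),.308,.33), top(P,val,(.434,.266),.282,.3),top(P,val,(.622,.027),.135,.16),top(P,val,(.447,-.18),.115,.13))
E
```

```text
time: 28.57
ee_pos: [0.6226, 0.0282, 0.2062]
eef_rot: [0.706, 0.709, 0.0, -0.0]
ft_force: [1.1, -0.7, -0.8]
width: 0.0869
grip_force: 0.0
time: 29.07
ee_pos: [0.6236, 0.0288, 0.3204]
eef_rot: [0.706, 0.708, 0.002, 0.001]
ft_force: [0.1, 0.2, -0.5]
width: 0.0869
grip_force: 0.0
time: 29.9
ee_pos: [0.4314, 0.2662, 0.316]
eef_rot: [0.706, 0.708, -0.001, 0.0]
ft_force: [1.1, 0.6, -0.4]
width: 0.0871
grip_force: 0.0
time: 30.07
ee_pos: [0.4314, 0.2666, 0.3163]
eef_rot: [0.705, 0.71, -0.0, 0.0]
ft_force: [0.1, -1.0, -0.0]
width: 0.0869
grip_force: 0.0
(234, array([0.4404, 0.3586, 0.016 ]), np.float64(0.3175)) (235, array([0.435 , 0.2664, 0.0187]), np.float64(0.2905)) (230, array([0.6212, 0.0293, 0.026 ]), np.float64(0.1452)) (138, array([ 0.448 , -0.1786,  0.023 ]), np.float64(0.1237))
None (137, array([0.4339, 0.2637, 0.0176]), np.float64(0.2903)) (269, array([0.6217, 0.0283, 0.0231]), np.float64(0.1457)) (235, array([ 0.4475, -0.1805,  0.0222]), np.float64(0.1243))
```

View pics/side8.png

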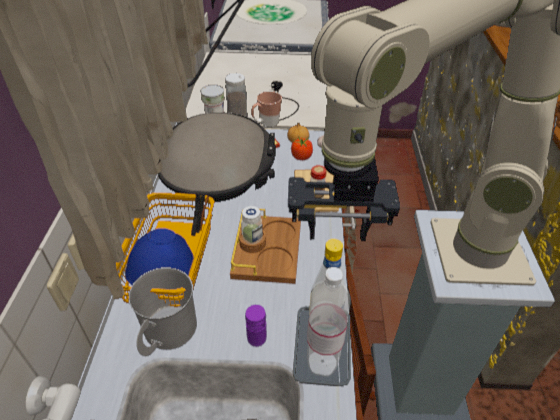

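The white jar is seated in the back well at (252,228), with its top at 0.1455 m as expected. The gripper is over the yellow cap (334,250), so the glass bottle goes back first.

```bash

python3 -m crank '{"steps":[[[0.08,-0.02,-1],[0,0,0]],[[0,0,-1],[0,0,0]],[[0,0,-0.75],[0,0,0]],[[0,0,0],[0,0,0]],[[0,0,0],[0,0,0]]]}' &&
python3 -m crank '{"steps":[[[0,0,0],[0,0,0]],[[0,0,0],[0,0,0]],[[0,0,0],[0,0,0]],[[0,0,0],[0,0,0]],[[0,0,0],[0,0,0]],[[0,0,0],[0,0,0]],[[0,0,0],[0,0,0]],[[0,0,0],[0,0,0]],[[0,0,0],[0,0,0]],[[0,0,0],[0,0,0]]]}' 0 35 &&
python3 -m crank '{"steps":[[[0,0,0],[0,0,0]],[[0,0,0.3],[0,0,0]],[[0,0,0.5],[0,0,0]],[[0,0,0.6],[0,0,0]],[[0,0,0.6],[0,0,0]],[[0,0,0.2],[0,0,0]],[[0,0,0],[0,0,0]],[[0,0,0],[0,0,0]]]}'
```

```text
time: 30.58
ee_pos: [0.4352, 0.2639, 0.2477]
eef_rot: [0.706, 0.708, -0.001, -0.001]
ft_force: [0.6, -0.4, 1.2]
width: 0.0868
grip_force: 0.0
time: 31.42
ee_pos: [0.4347, 0.2651, 0.2481]
eef_rot: [0.706, 0.708, -0.0, -0.0]
ft_force: [-0.8, 0.1, 0.9]
width: 0.0338
grip_force: 35.0
time: 32.08
ee_pos: [0.4348, 0.2649, 0.3029]
eef_rot: [0.706, 0.708, -0.0, 0.0]
ft_force: [-0.3, -0.2, -6.5]
width: 0.0338
grip_force: 35.0
```

```bash

python3 -m crank '{"steps":[[[0,-0.3,0],[0,0,0]],[[0,-0.7,0],[0,0,0]],[[0,-0.9,0],[0,0,0]],[[0,-0.9,0],[0,0,0]],[[0,-0.9,0],[0,0,0]],[[0,-0.9,0],[0,0,0]],[[0,-0.9,0],[0,0,0]],[[0,-0.9,0],[0,0,0]],[[0,-0.6,0],[0,0,0]],[[0,-0.3,0],[0,0,0]]]}' &&
python3 -m crank '{"steps":[[[0.3,0,0],[0,0,0]],[[0.7,0,0],[0,0,0]],[[0.9,0,0],[0,0,0]],[[0.9,0,0],[0,0,0]],[[0.9,0,0],[0,0,0]],[[0.7,0,0],[0,0,0]],[[0.4,0,0],[0,0,0]],[[0.2,0,0],[0,0,0]],[[0,0,0],[0,0,0]],[[0,0,0],[0,0,0]]]}' &&
python3 -m crank '{"steps":[[[0,0,-0.5],[0,0,0]],[[0,0,-0.6],[0,0,0]],[[0,0,-0.3],[0,0,0]],[[0,0,0],[0,0,0]],[[0,0,0],[0,0,0]]]}'
```

```text
time: 32.92
ee_pos: [0.4343, 0.0795, 0.3023]
eef_rot: [0.707, 0.707, -0.001, 0.0]
ft_force: [0.8, -0.0, -7.2]
width: 0.0342
grip_force: 35.0
time: 33.75
ee_pos: [0.5592, 0.083, 0.3028]
eef_rot: [0.706, 0.709, -0.0, -0.001]
ft_force: [-0.8, 0.2, -5.7]
width: 0.0343
grip_force: 35.0
time: 34.17
ee_pos: [0.5593, 0.0823, 0.2679]
eef_rot: [0.706, 0.708, -0.0, 0.0]
ft_force: [0.3, 0.1, -5.7]
width: 0.0344
grip_force: 35.0
```

```bash

python3 -m crank '{"steps":[[[0.03,0,-0.08],[0,0,0]],[[0,0,-0.06],[0,0,0]],[[0,0,0],[0,0,0]],[[0,0,0],[0,0,0]]]}' &&
python3 -m crank '{"steps":[[[0,0,-0.05],[0,0,0]],[[0,0,0],[0,0,0]],[[0,0,0],[0,0,0]]]}' &&
python3 -m crank '{"steps":[[[0,0,-0.04],[0,0,0]],[[0,0,0],[0,0,0]],[[0,0,0],[0,0,0]]]}'
```

```text
time: 34.5
ee_pos: [0.5607, 0.0826, 0.2648]
eef_rot: [0.706, 0.708, 0.0, 0.0]
ft_force: [-0.2, -0.4, -5.4]
width: 0.0342
grip_force: 35.0
time: 34.75
ee_pos: [0.5606, 0.0825, 0.2633]
eef_rot: [0.706, 0.708, 0.0, 0.0]
ft_force: [-0.9, 0.5, -5.7]
width: 0.034
grip_force: 35.0
time: 35.0
ee_pos: [0.5608, 0.0827, 0.2631]
eef_rot: [0.706, 0.708, 0.0, 0.0]
ft_force: [-2.0, 0.1, 3.9]
width: 0.0337
grip_force: 35.0
```

```bash

python3 -m crank '{"steps":[[[0,0,0],[0,0,0]],[[0,0,0],[0,0,0]],[[0,0,0],[0,0,0]],[[0,0,0],[0,0,0]],[[0,0,0],[0,0,0]],[[0,0,0],[0,0,0]],[[0,0,0.5],[0,0,0]],[[0,0,1],[0,0,0]],[[0,0,1],[0,0,0]],[[0,0,1],[0,0,0]]]}' 87 &&
python3 -m crank '{"steps":[[[-0.48,1,0],[0,0,0]],[[-0.48,1,0],[0,0,0]],[[-0.48,1,0],[0,0,0]],[[-0.48,1,0],[0,0,0]],[[-0.48,1,0],[0,0,0]],[[-0.48,1,0],[0,0,0]],[[-0.48,1,0],[0,0,0]],[[-0.48,1,0],[0,0,0]],[[-0.48,1,0],[0,0,0]],[[-0.48,1,0],[0,0,0]]]}' &&
python3 -m crank '{"steps":[[[0,1,0],[0,0,0]],[[0,0,0],[0,0,0]],[[0,0,0],[0,0,0]],[[0,0,0],[0,0,0]]]}'
python3 - <<'E'
from caps import *
c=snap('side','s9.png');P=pts(c);val=c['z_map']>0
print(top(P,val,(.44,.3585),.308,.33), top(P,val,(.561,.0825),.296,.315),top(P,val,(.622,.027),.135,.16))
E
```

```text
time: 35.83
ee_pos: [0.5604, 0.0825, 0.3519]
eef_rot: [0.706, 0.708, 0.0, 0.0]
ft_force: [1.2, -0.5, -0.1]
width: 0.0853
grip_force: 0.0
time: 36.67
ee_pos: [0.4399, 0.3337, 0.351]
eef_rot: [0.706, 0.708, 0.0, 0.0]
ft_force: [0.1, -0.4, 0.0]
width: 0.0869
grip_force: 0.0
time: 37.0
ee_pos: [0.4409, 0.3572, 0.3503]
eef_rot: [0.706, 0.708, 0.0, 0.0]
ft_force: [0.6, -0.2, 0.1]
width: 0.087
grip_force: 0.0
(239, array([0.4397, 0.3587, 0.016 ]), np.float64(0.3176)) (174, array([0.5595, 0.0829, 0.0191]), np.float64(0.3053)) (228, array([0.6222, 0.0301, 0.0249]), np.float64(0.1452))
```

```bash

python3 -m crank '{"steps":[[[0,0,-1],[0,0,0]],[[0,0,-1],[0,0,0]],[[0,0,-0.7],[0,0,0]],[[0,0,0],[0,0,0]],[[0,0,0],[0,0,0]]]}' &&
python3 -m crank '{"steps":[[[0,0,0],[0,0,0]],[[0,0,0],[0,0,0]],[[0,0,0],[0,0,0]],[[0,0,0],[0,0,0]],[[0,0,0],[0,0,0]],[[0,0,0],[0,0,0]],[[0,0,0],[0,0,0]],[[0,0,0],[0,0,0]],[[0,0,0],[0,0,0]],[[0,0,0],[0,0,0]]]}' 0 25 &&
python3 -m crank '{"steps":[[[0,0,0],[0,0,0]],[[0,0,0],[0,0,0]],[[0,0,0.3],[0,0,0]],[[0,0,0.5],[0,0,0]],[[0,0,0.6],[0,0,0]],[[0,0,0.6],[0,0,0]],[[0,0,0.2],[0,0,0]],[[0,0,0],[0,0,0]],[[0,0,0],[0,0,0]]]}'
```

```text
time: 37.47
ee_pos: [0.4412, 0.3562, 0.2826]
eef_rot: [0.707, 0.708, -0.0, 0.0]
ft_force: [0.1, 0.8, 1.4]
width: 0.0869
grip_force: 0.0
time: 38.3
ee_pos: [0.4405, 0.3575, 0.2823]
eef_rot: [0.706, 0.708, 0.0, 0.0]
ft_force: [0.2, -0.7, -0.1]
width: 0.0281
grip_force: 0.0
time: 39.05
ee_pos: [0.4406, 0.3576, 0.3373]
eef_rot: [0.706, 0.708, 0.0, 0.0]
ft_force: [0.2, 0.3, -2.1]
width: 0.0276
grip_force: 25.0
```

```bash

python3 -m crank '{"steps":[[[0,-0.3,0],[0,0,0]],[[0,-0.7,0],[0,0,0]],[[0,-1,0],[0,0,0]],[[0,-1,0],[0,0,0]],[[0,-1,0],[0,0,0]],[[0,-1,0],[0,0,0]],[[0,-1,0],[0,0,0]],[[0,-1,0],[0,0,0]],[[0,-1,0],[0,0,0]],[[0,-1,0],[0,0,0]]]}' &&
python3 -m crank '{"steps":[[[0,-1,0],[0,0,0]],[[0,-1,0],[0,0,0]],[[0,-1,0],[0,0,0]],[[0,-1,0],[0,0,0]],[[0,-1,0],[0,0,0]],[[0,-0.7,0],[0,0,0]],[[0,-0.4,0],[0,0,0]],[[0,-0.06,0],[0,0,0]],[[0,0,0],[0,0,0]],[[0,0,0],[0,0,0]]]}' &&
python3 -m crank '{"steps":[[[0.3,0,0],[0,0,0]],[[0.7,0,0],[0,0,0]],[[0.8,0,0],[0,0,0]],[[0.8,0,0],[0,0,0]],[[0.8,0,0],[0,0,0]],[[0.7,0,0],[0,0,0]],[[0.4,0,0],[0,0,0]],[[0.1,0,0],[0,0,0]],[[0,0,0],[0,0,0]],[[0,0,0],[0,0,0]]]}' &&
python3 -m crank '{"steps":[[[0,0,-0.5],[0,0,0]],[[0,0,-0.6],[0,0,0]],[[0,0,-0.3],[0,0,0]],[[0,0,0],[0,0,0]],[[0,0,0],[0,0,0]]]}'
```

```text
time: 39.88
ee_pos: [0.44, 0.1306, 0.3366]
eef_rot: [0.706, 0.708, -0.0, 0.0]
ft_force: [0.0, -0.3, -2.7]
width: 0.0276
grip_force: 25.0
time: 40.72
ee_pos: [0.4405, -0.0202, 0.3372]
eef_rot: [0.705, 0.709, 0.0, -0.0]
ft_force: [0.6, 0.8, -3.4]
width: 0.0272
grip_force: 25.0
time: 41.55
ee_pos: [0.5554, -0.0207, 0.3373]
eef_rot: [0.705, 0.709, 0.0, -0.0]
ft_force: [-1.0, -0.5, -2.1]
width: 0.0272
grip_force: 25.0
time: 41.97
ee_pos: [0.5552, -0.0216, 0.3028]
eef_rot: [0.706, 0.708, -0.0, 0.0]
ft_force: [-0.6, -0.5, -2.6]
width: 0.0275
grip_force: 25.0
```

Contact is expected at about 0.297.

```bash

python3 -m crank '{"steps":[[[0,0,-0.08],[0,0,0]],[[0,0,-0.08],[0,0,0]],[[0,0,0],[0,0,0]],[[0,0,0],[0,0,0]]]}' &&
python3 -m crank '{"steps":[[[0,0,-0.05],[0,0,0]],[[0,0,0],[0,0,0]],[[0,0,0],[0,0,0]]]}' &&
python3 -m crank '{"steps":[[[0,0,-0.05],[0,0,0]],[[0,0,0],[0,0,0]],[[0,0,0],[0,0,0]]]}'
```

```text
time: 42.3
ee_pos: [0.5556, -0.0214, 0.2985]
eef_rot: [0.706, 0.708, 0.0, 0.0]
ft_force: [0.1, 0.1, -1.8]
width: 0.027
grip_force: 25.0
time: 42.55
ee_pos: [0.5557, -0.0214, 0.2973]
eef_rot: [0.706, 0.708, 0.0, 0.0]
ft_force: [-0.5, 0.5, 0.1]
width: 0.0275
grip_force: 25.0
time: 42.8
ee_pos: [0.5561, -0.0213, 0.2973]
eef_rot: [0.706, 0.708, 0.001, 0.001]
ft_force: [-1.1, -0.2, 8.6]
width: 0.0273
grip_force: 25.0
```

Seated. Release, rise, back away and check.

```bash

python3 -m crank '{"steps":[[[0,0,0],[0,0,0]],[[0,0,0],[0,0,0]],[[0,0,0],[0,0,0]],[[0,0,0],[0,0,0]],[[0,0,0],[0,0,0]],[[0,0,0],[0,0,0]],[[0,0,0.5],[0,0,0]],[[0,0,1],[0,0,0]],[[0,0,1],[0,0,0]],[[0,0,0.7],[0,0,0]]]}' 87 &&
python3 -m crank '{"steps":[[[-0.7,-0.8,0],[0,0,0]],[[-0.7,-0.8,0],[0,0,0]],[[-0.7,-0.8,0],[0,0,0]],[[-0.7,-0.8,0],[0,0,0]],[[-0.7,-0.8,0],[0,0,0]],[[0,-0.8,0],[0,0,0]],[[0,-0.8,0],[0,0,0]],[[0,0,0],[0,0,0]],[[0,0,0],[0,0,0]],[[0,0,0],[0,0,0]]]}'
python3 - <<'E'
from caps import *
for n in('side','top'):
  c=snap(n,n+'9.png');P=pts(c);val=c['z_map']>0
  print(n,top(P,val,(.5555,-.0205),.325,.345), top(P,val,(.561,.0825),.296,.315),top(P,val,(.622,.027),.135,.16),top(P,val,(.447,-.18),.115,.13))
  hsv=cv2.cvtColor(c['pixels'],cv2.COLOR_BGR2HSV);h,s=hsv[...,0],hsv[...,1]
  X,Y,Z=P[...,0],P[...,1],P[...,2]
  m=val&(X>.3)&(X<.5)&((h<8)|(h>172))&(s>130)&(Y<-.3)&(Y>-.5)&(Z>.01)
  print(blob(P,m) if m.any() else None)
E
```

```text
time: 43.63
ee_pos: [0.5557, -0.0213, 0.3789]
eef_rot: [0.706, 0.708, 0.001, 0.001]
ft_force: [0.1, 0.1, 1.6]
width: 0.0838
grip_force: 0.0
time: 44.47
ee_pos: [0.4683, -0.1606, 0.3764]
eef_rot: [0.705, 0.709, 0.0, 0.0]
ft_force: [-0.2, 1.1, -0.2]
width: 0.0871
grip_force: 0.0
side (113, array([ 0.5541, -0.0178,  0.0166]), np.float64(0.3322)) (175, array([0.5594, 0.0829, 0.0188]), np.float64(0.3054)) (228, array([0.6206, 0.0291, 0.0244]), np.float64(0.1451)) (145, array([ 0.4477, -0.1781,  0.0252]), np.float64(0.1238))
(130, array([ 0.476 , -0.3716,  0.0475]), array([ 0.4805, -0.3831,  0.0442]), array([0.038, 0.049, 0.043]))
top (166, array([ 0.5546, -0.0212,  0.0157]), np.float64(0.3335)) (210, array([0.5591, 0.0815, 0.0176]), np.float64(0.3057)) (270, array([0.6216, 0.0278, 0.0227]), np.float64(0.1457)) None
(209, array([ 0.4789, -0.3926,  0.0621]), array([ 0.4817, -0.3957,  0.0593]), array([0.034, 0.061, 0.024]))
```

View pics/side9.png

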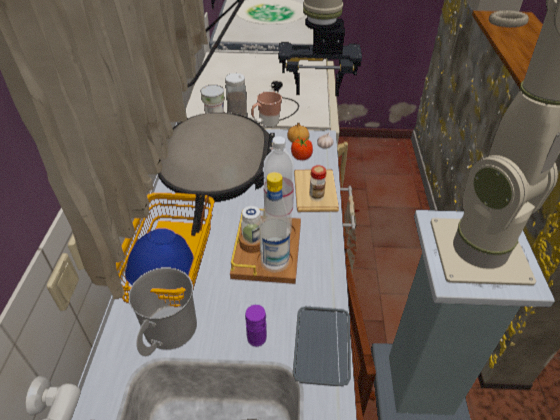

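View pics/top9.png

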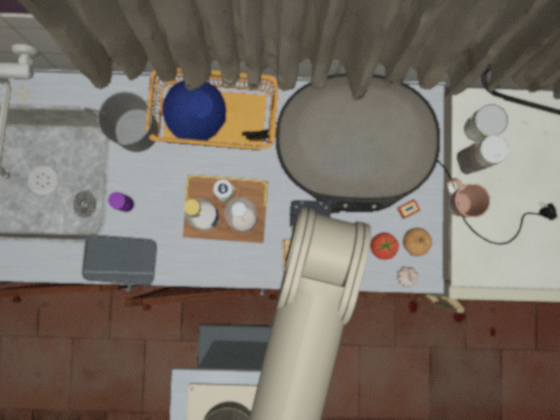

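Both bottles are back upright in their own wells (275,220 and 278,175 in the side view). The white jar is in the back well (250,225), the red jar is on the board (318,183), and the vegetables haven't moved. Handing in.

```bash
python3 -c "
from h import *
print(ticket.close_job())"
```

```text
the job is handed in; nothing more can be done
None
```

The job is done and handed in at about 45 s: the red-capped jar stands on the chopping board, the white-capped jar is in the back well, both bottles are upright in their original wells, and the vegetables were not moved.

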